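Clamp the microscope specimen stage with a T-bolt

ROBOT

A 7-joint arm with a two-finger parallel gripper is mounted at the origin on the work surface. World frame = base frame: x ahead of the robot, y to its left, z up, the work surface at z = 0. Lengths are in m, angles in rad, forces in N, time in s.
With the tool pointing down it reaches from about 0.425 to 0.95 m from the base axis. Payload 4.7 kg.
Tool frame: the origin (TCP) lies midway between the tips of the shut fingers; the grasp point (between the pads) lies 19 mm behind it; z points along the fingers, y is the direction in which the jaws open and shut (so a half turn about z gives the same grasp; the last joint's range is limited). The gripper opens to 87 mm and grips with 3 to 60 N. Pads are 19 mm wide; open, the fingers measure 117 mm over their backs; the gripper's body (75 mm by 190 mm) begins 51 mm behind the grasp point.
Start: joints at [1.26, 0.469, -0.049, 1.532, 0.024, 1.141, -0.082], TCP at [0.188, -0.648, 0.202] pointing down, gripper open.
Joint ranges: [-2.59, 2.59], [-0.33, 1.99], [-1.39, 1.29], [0.1, 2.45], [-1.04, 4.18], [0.21, 1.99], [-2.66, 2.66]. Speed limits (rad/s): [2.57, 2.57, 3.14, 3.14, 3.14, 3.14, 3.14].

INTERFACE

Orientations are given as a 3x3 rotation matrix whose columns are the frame's x, y, z axes.
In Python, from plant import bot gives the robot as it stands. The module is installed in compiled form; this text tells all that it offers.
- The arm moves only by the shell command python3 -m pendant 'ROWS' [FORCE]. ROWS is JSON, a list of rows, each an object with "delta_pos": the shift along the tool's x, y, z in mm, a list of three; "rot": the turn, a rotation vector about the tool's x, y, z in degrees, a list of three; "jaw": the finger opening in mm, from 0 to 87. A call has exactly 5 rows; each row shifts and turns the commanded pose from where the row before left it, along the tool's axes as they then stand; what a row does not reach is not made up. A row lasts 1/8 s, in which the tool goes at most 62.5 mm and 10.7 degrees, less where a joint would pass 70% of its speed; a pose out of reach is approached as far as the arm can. A call with a gripper value outside its range is refused whole. The fingers move at their own pace and stop on an object; FORCE is the grip in N (left out, the last holds). Time passes only in rows, so rows that do not move let the fingers close, or fill a call up. It gives the time, the measured TCP pose, the force and the opening at its end, in the units of the state.
- bot.get_obs(): the state, without advancing time (a new reading comes with each control period).
- bot.grab_frame(name): name is "scene" or "top" or "wrist"; returns a dict with "pixels" (384x512x3 uint8, red, green, blue), "depth" (384x512 float32, m along the optical axis (not along the pixel's ray), 0 where there is no reading), "fx", "fy", "cx", "cy" (pixels), "world_from_camera" (4x4, takes a point from camera to world coordinates). Camera axes: x right, y down, z forward; pixel columns grow to the right and rows downward; lengths in m; the calibration is good to about 2 mm. The wrist camera is an equidistant fisheye: a pixel r from the principal point sees the ray r / f radians off the axis. A picture is of the moment at which its call begins.
- bot.finish_job(): hands the job in, once; it reports no verdict.
The state is a dict: "time": time; "joint_positions": joint angles; "joint_velocities": joint speeds; "joint_efforts": joint torques, N m; "tcp_pos": TCP position; "orientation": TCP orientation; "contact_force": force on the tool from outside, world axes, zero at the start; "ft_torque": the same for the moment, N m; "opening": finger opening in m.
Only numpy, scipy, OpenCV 4.12 (cv2) and the standard library are available. Lean on these libraries where they do the work, as an engineer would, in place of code of your own. Each camera call takes 0.05 s, during which the arm holds its last target. There are 200 camera calls.

TASK

Turn the blue-winged T-bolt with the oblong head in line with the slot of the aluminium base plate and slide it in from the open end, head under the lips, until its shank is at the root of the brass fork. Then tighten it: turn the blue wing at least 60 degrees clockwise seen from above, and let go with the collar resting on the fork. Leave the orange round-headed bolt alone.

Things in the scene. Friction and masses are not known exactly. Their poses are not given: they have to be found in the camera images.
- t_bolt_grip (a point): Centre of the blue wing (bar 56 x 16 x 20 high), 72 mm above the underside of the head it stands on; z up, x along the oblong steel head (72 x 40 x 10 high) and, at the start, the wing. Shank 12 across; collar 46 across, 40 to 46 mm up; black spacer 18 across up to 54. 0.33 kg, varies by a third. A half turn makes no odds. Pinch the wing across its 16 mm.
- wing_nut (a joint): Turn of the blue wing on its bolt, rad: 0 at the start (loose, against a stop), grows clockwise seen from above, to 1.75. Friction 0.06 N m: when carried, the bolt turns with the wing; in the slot the channel walls stop the head after about 11 degrees of play either way, then the wing turns on the bolt.
- fork_seat (a point): Seat in the brass fork, slot centre line, top of tines, 50 mm above bench; x along the slot, inwards; z up. Open end 65 mm away at -x, free bench before it. Neck and fork gap 26 wide; channel 54 wide, 6 to 32 mm above bench; lips to 42; tines on them to 50, reaching 40 mm towards the open end. Collar on tines puts the wing centre 32 mm above here. Root stops the shank 6 mm past here.
- round_bolt_grip (a point): Centre of the orange wing of the other bolt, 72 mm above the bench, to be left alone: same build but with a round head 68 mm in diameter, too big for the slot.
There are look-alikes about, which are no part of the job. Leave any pink or red look-alike of the part that bears t_bolt_grip alone.

How it is judged:
By the outcome, as a careful person would: the job done as asked, in the order asked, and still so for the second after the job is handed in, with the robot touching nothing.
It also fails if it takes over 53 s, if anything falls off the work surface, if the arm or the gripper's body presses on something with over 40 N, if the wrist force passes 120 N, or if a joint passes its speed limit or range.

## Working session

There is one attempt and no reset: what is moved stays moved. The work goes in short steps, Python scripts to look and compute and a shell command to move; the robot and the scene stay as the last step left them, time stands still between calls to the robot, and variables do not carry over. Pictures are saved under pics/ and viewed, about 8 in all and at most 12, crops included, and the job is handed in when it is done.

```bash
mkdir -p pics
cat > h.py <<'E'
import numpy as np,cv2
from plant import bot
def grab(n,save=None):
    f=bot.grab_frame(n)
    np.savez(f'{n}.npz',**{k:np.array(v) for k,v in f.items()})
    if save: cv2.imwrite(f'pics/{save}.png',f['pixels'][:,:,::-1])
    return f
def load(n): return dict(np.load(f'{n}.npz'))
def ray(f,u,v,fish=False):
    x=(u-f['cx'])/f['fx'];y=(v-f['cy'])/f['fy']
    if fish:
        r=np.hypot(x,y); s=np.sin(r)/r if r>1e-9 else 1
        d=np.array([x*s,y*s,np.cos(r)])
    else: d=np.array([x,y,1.])
    T=f['world_from_camera'];return T[:3,3],T[:3,:3]@d
def atz(f,u,v,z,fish=False):
    o,d=ray(f,u,v,fish);return o+d*(z-o[2])/d[2]
def pt(f,u,v):
    o,d=ray(f,u,v);return o+d*f['depth'][int(v),int(u)]
def crop(f,u0,v0,u1,v1,s,name):
    c=f['pixels'][v0:v1,u0:u1,::-1]
    cv2.imwrite(f'pics/{name}.png',cv2.resize(c,None,fx=s,fy=s,interpolation=cv2.INTER_CUBIC))
E
python3 - <<'E'
from h import *
a=grab('top');b=grab('scene')
cv2.imwrite('pics/a.png',np.vstack([cv2.resize(x['pixels'],(400,300)) for x in (a,b)])[:,:,::-1])
cv2.imwrite('pics/top0.png',cv2.resize(a['pixels'],(800,600))[:,:,::-1])
o=bot.get_obs();print(o)
print(a['world_from_camera'],a['fx'])
E
```

```text
{'time': 0.1, 'joint_positions': array([ 1.26015498,  0.46937208, -0.04858441,  1.53355433,  0.02408992,
        1.14100316, -0.08229609]), 'joint_velocities': array([-2.65376937e-06,  3.74897669e-04, -6.99014253e-04, -2.06776573e-03,
        1.06495298e-03, -7.01072560e-04, -1.17778318e-03]), 'joint_efforts': array([ 1.26987975e-04, -5.09170282e+01, -8.10752925e-02, -2.36828238e+01,
       -6.13840017e-02,  3.44438036e-02,  6.93910397e-05]), 'tcp_pos': array([ 0.1875204 , -0.64783925,  0.20120528]), 'orientation': array([[ 9.60567488e-01,  2.78046414e-01, -5.40648139e-04],
       [ 2.78046934e-01, -9.60566044e-01,  1.66633084e-03],
       [-5.60109283e-05, -1.75094879e-03, -9.99998466e-01]]), 'contact_force': array([ 0.27774659, -0.62535013,  0.58310923]), 'ft_torque': array([-0.00884046, -0.04584823,  0.03433756]), 'opening': 0.08695015567660608}
[[ 0.00964399 -0.99530977  0.09625727  0.38760769]
 [-0.99958665 -0.00698845  0.02788709 -0.15393285]
 [-0.0270836  -0.09648642 -0.99496575  1.22232947]
 [ 0.          0.          0.          1.        ]] 494.0320226040252
```

View pics/top0.png

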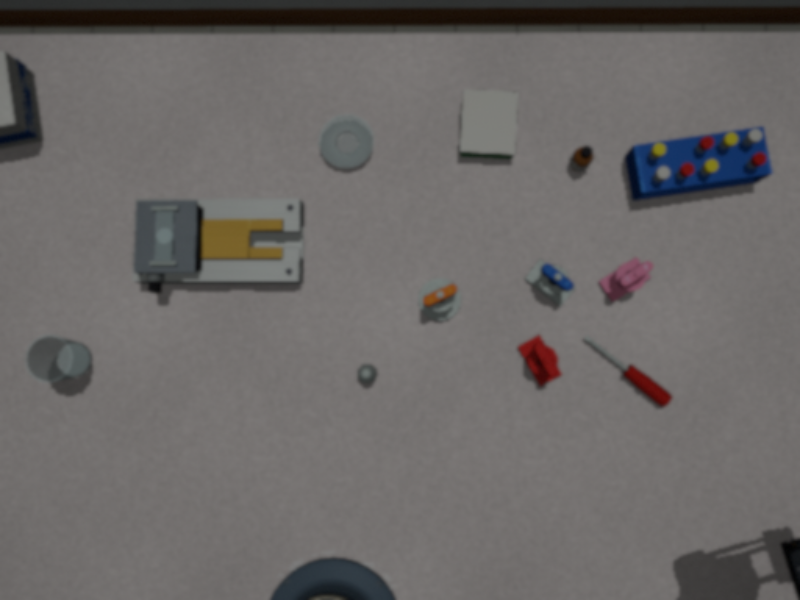

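The top view shows the blue-winged bolt at about (557,277) in the enlarged picture, the orange round-headed one at (440,296), and look-alikes in pink (628,278) and red (540,360). The base plate is at (220,240), with its open end to the right at (302,241). The blue bolt with the steel head is the one meant; I'll confirm it in a crop.

Run:
```python
from h import *
f=load('top')
p=f['pixels'][:,:,::-1]
A=cv2.resize(p[155:205,325:425],None,fx=8,fy=8,interpolation=cv2.INTER_CUBIC)[:, :800]
B=cv2.resize(p[120:190,80:200],None,fx=6.6667,fy=6.6667,interpolation=cv2.INTER_CUBIC)
out=np.vstack([cv2.resize(A,(800,400))[:,:],B[:200*3]])
out=cv2.resize(out,None,fx=.68,fy=.68);print(out.shape)
cv2.imwrite('pics/b.png',out)
hsv=cv2.cvtColor(f['pixels'],cv2.COLOR_RGB2HSV)
def blob(m,name,z):
    v,u=np.nonzero(m);c=np.array([u.mean(),v.mean()]);
    uv=np.stack([u,v],1).astype(np.float32)
    P=np.array([atz(f,a,b,z) for a,b in uv]);r=cv2.minAreaRect(P[:,:2].astype(np.float32)*1000)
    d=f['depth'][m]; Q=np.array([pt(f,a,b) for a,b in uv]);print(name,len(u),c,P.mean(0),r,'depth z med',np.median(Q[:,2]),Q[:,2].max())
M=np.zeros(hsv.shape[:2],bool);M[155:205,325:372]=1
blob(M&(hsv[...,0]>100)&(hsv[...,0]<125)&(hsv[...,1]>150),'blue',.082)
M[:]=0;M[170:205,260:300]=1
blob(M&(hsv[...,0]<20)&(hsv[...,1]>150),'orange',.082)
M[:]=0;M[130:175,110:190]=1
m=M&(hsv[...,0]>10)&(hsv[...,0]<30)&(hsv[...,1]>120);blob(m,'brass',.05)
```

```text
(590, 544, 3)
blue 97 [355.75257732 177.54639175] [ 0.53157123 -0.33381834  0.082     ] ((531.0533447265625, -333.86541748046875), (48.12145233154297, 16.195960998535156), 51.7977294921875) depth z med 0.08207693948596706 0.08777025862149235
orange 95 [280.93684211 189.04210526] [ 0.50362803 -0.16094375  0.082     ] ((504.00299072265625, -162.13169860839844), (14.256698608398438, 49.74805450439453), 24.96197509765625) depth z med 0.08227467320240556 0.08696808128680655
brass 1035 [149.95362319 152.43961353] [0.59370902 0.15607916 0.05      ] ((594.8872680664062, 148.63494873046875), (61.318702697753906, 126.37355041503906), 1.4443774223327637) depth z med 0.05079949353878521 1.2223294717391713
```

View pics/b.png

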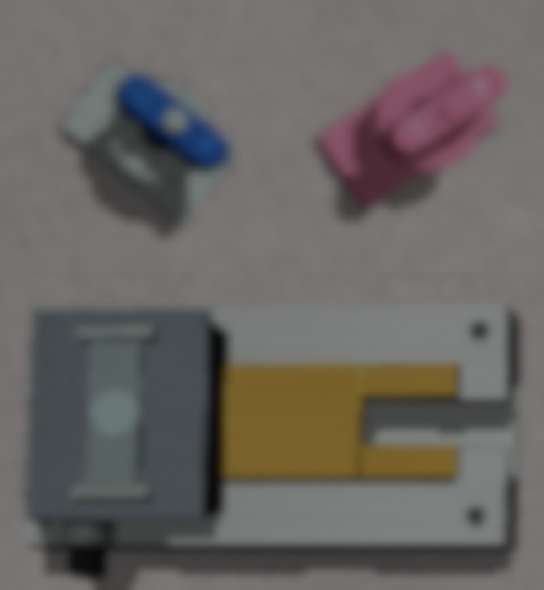

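The crop confirms it: the blue wing sits over a steel oblong head, and its neighbour is entirely pink. The slot opens towards image right (-y), with tine tips at crop x≈458 and the root at x≈363. Next I'll compute the slot axis, the seat and the obstacle heights.

Run:
```python
from h import *
f=load('top')
U=lambda x:80+x/4.533-.4
V=lambda y:120+(y-272)/4.533-.4
for n,x,y,z in [('tipTop',458,365,.05),('tipBot',458,478,.05),('rootT',363,398,.05),('rootB',363,447,.05),('gapTipT',458,398,.05),('gapTipB',458,447,.05),('brassBL',222,478,.05),('brassTL',222,367,.05),('plateTR',511,310,.042),('plateBR',507,546,.042),('holeT',479,330,.042),('holeB',475,516,.042)]:
    print(n,atz(f,U(x),V(y),z).round(4), pt(f,U(x),V(y))[2].round(3))
g=np.array([[pt(f,u,v) for u in range(85,132)] for v in range(125,180)])
b=g[...,2]>.06
print('block',g[b].min(0),g[b].max(0)); print(np.percentile(g[b][:,2],[5,50,95]))
m=b&(g[...,2]>.09);print(g[m].min(0) if m.any() else '')
s=load('scene')
crop(s,0,0,512,384,1.56,'scene')
```

```text
tipTop [0.6242 0.0823 0.05  ] 0.049
tipBot [0.5633 0.0807 0.05  ] 0.051
rootT [0.6062 0.1328 0.05  ] 0.052
rootB [0.5797 0.132  0.05  ] 0.046
gapTipT [0.6064 0.0818 0.05  ] 0.051
gapTipB [0.58   0.0811 0.05  ] 0.053
brassBL [0.5626 0.2071 0.05  ] 0.059
brassTL [0.6226 0.2092 0.05  ] 0.061
plateTR [0.656 0.056 0.042] 0.041
plateBR [0.5281 0.0551 0.042 ] 0.029
holeT [0.645 0.073 0.042] 0.044
holeB [0.5441 0.0726 0.042 ] 0.044
block [ 0.38760769 -0.15393285  0.06007945] [0.64924391 0.30382105 1.22232947]
[0.06631149 0.07310856 0.07943673]
[ 0.38760769 -0.15393285  1.22232947]
```

View pics/scene.png

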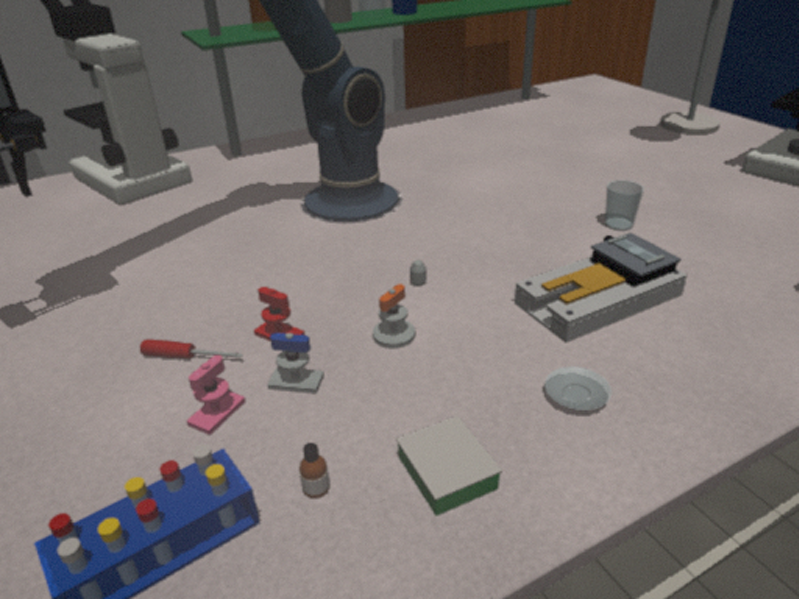

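Measurements agree. The brass top is at z≈50 mm, the seat at about (0.593, 0.1207) and the slot axis at about 90.7°. The clamp block is about 75 mm high, well under the gripper body. Now I'll move over the blue bolt.

```bash
python3 -m pendant '[{"delta_pos":[46,-23,0],"rot":[0,0,0],"jaw":60},{"delta_pos":[46,-23,0],"rot":[0,0,0],"jaw":60},{"delta_pos":[46,-23,0],"rot":[0,0,0],"jaw":60},{"delta_pos":[46,-23,0],"rot":[0,0,0],"jaw":60},{"delta_pos":[46,-23,0],"rot":[0,0,0],"jaw":60}]' 30
python3 -m pendant '[{"delta_pos":[46,-23,0],"rot":[0,0,0],"jaw":60},{"delta_pos":[46,-23,0],"rot":[0,0,0],"jaw":60},{"delta_pos":[46,-23,0],"rot":[0,0,0],"jaw":60},{"delta_pos":[49,-22,0],"rot":[0,0,0],"jaw":60},{"delta_pos":[0,0,0],"rot":[0,0,-9],"jaw":60}]'
python3 -m pendant '[{"delta_pos":[0,0,0],"rot":[0,0,-9],"jaw":60},{"delta_pos":[0,0,0],"rot":[0,0,-9],"jaw":60},{"delta_pos":[0,0,0],"rot":[0,0,-9],"jaw":60},{"delta_pos":[0,0,0],"rot":[0,0,0],"jaw":60},{"delta_pos":[0,0,0],"rot":[0,0,0],"jaw":60}]'
python3 - <<'E'
from h import *
f=grab('wrist'); crop(f,0,0,512,384,1.5,'w1')
o=bot.get_obs();print(o['tcp_pos'],o['orientation'],o['contact_force'])
hsv=cv2.cvtColor(f['pixels'],cv2.COLOR_RGB2HSV)
m=(hsv[...,0]>100)&(hsv[...,0]<125)&(hsv[...,1]>150)&(hsv[...,2]>50)
n,l,st,c=cv2.connectedComponentsWithStats(m.astype(np.uint8))
for i in range(1,n):
    if st[i,4]>80:
        v,u=np.nonzero(l==i);P=np.array([atz(f,a,b,.082,True) for a,b in zip(u,v)])
        print(st[i],c[i],cv2.minAreaRect(P[:,:2].astype(np.float32)*1000))
E
```

```text
time: 0.72
tcp_pos: [0.3776, -0.4725, 0.2018]
orientation: [[0.961, 0.278, -0.0], [0.278, -0.961, 0.0], [-0.0, -0.0, -1.0]]
contact_force: [0.6, 0.0, -0.1]
opening: 0.0607
time: 1.35
tcp_pos: [0.5351, -0.3285, 0.2017]
orientation: [[0.899, 0.438, 0.002], [0.437, -0.899, 0.003], [0.003, -0.002, -1.0]]
contact_force: [-1.5, 0.3, -0.5]
opening: 0.0598
time: 1.98
tcp_pos: [0.5308, -0.3346, 0.2019]
orientation: [[0.616, 0.788, -0.0], [0.788, -0.616, 0.0], [-0.0, -0.0, -1.0]]
contact_force: [-0.8, -0.4, 0.1]
opening: 0.0603
[ 0.53086556 -0.33458676  0.20197693] [[ 6.15171152e-01  7.88393531e-01 -3.06159435e-04]
 [ 7.88393575e-01 -6.15171171e-01  3.86719648e-05]
 [-1.57851732e-04 -2.65164009e-04 -9.99999952e-01]] [-0.32028422  0.11414034  0.25659151]
[ 388  155   89   67 2910] [427.51065292 189.68109966] ((695.9951782226562, -487.8189697265625), (76.35112762451172, 131.47718811035156), 8.63614559173584)
[249 158  15  52 556] [255.66546763 182.61690647] ((535.3094482421875, -334.1077880859375), (54.35884094238281, 14.471466064453125), 51.8686637878418)
```

View pics/w1.png

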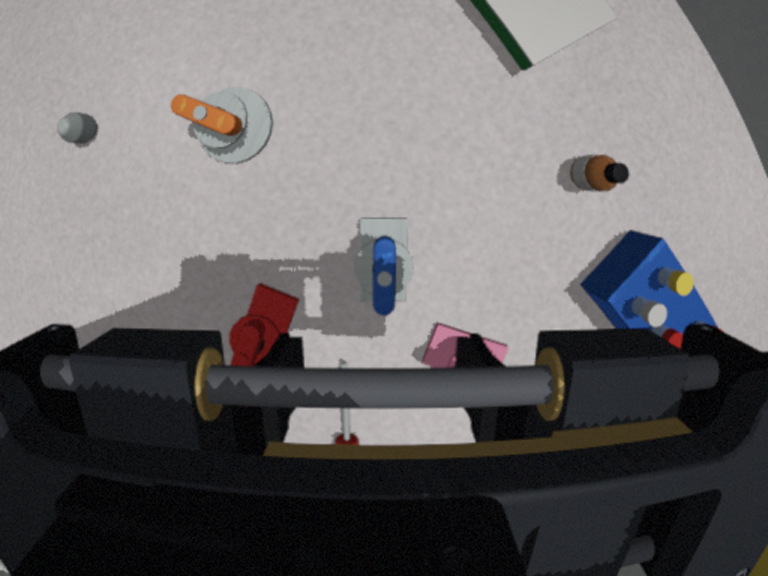

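The wrist view has the blue wing between the open fingers, aligned with them (wing hole at (385,279)). It reads (0.535, -0.334) against (0.531, -0.334) from the top camera, within the stated calibration, so I'll split the difference. Next: descend and grip.

```bash
python3 -m pendant '[{"delta_pos":[2,2,40],"rot":[0,0,0],"jaw":60},{"delta_pos":[0,0,40],"rot":[0,0,0],"jaw":60},{"delta_pos":[0,0,40],"rot":[0,0,0],"jaw":60},{"delta_pos":[0,0,25],"rot":[0,0,0],"jaw":60},{"delta_pos":[0,0,0],"rot":[0,0,0],"jaw":60}]' 30
python3 -m pendant '[{"delta_pos":[0,0,0],"rot":[0,0,0],"jaw":30},{"delta_pos":[0,0,0],"rot":[0,0,0],"jaw":10},{"delta_pos":[0,0,0],"rot":[0,0,0],"jaw":5},{"delta_pos":[0,0,0],"rot":[0,0,0],"jaw":5},{"delta_pos":[0,0,0],"rot":[0,0,0],"jaw":5}]' 35
python3 -m pendant '[{"delta_pos":[0,0,-20],"rot":[0,0,0],"jaw":5},{"delta_pos":[0,0,-50],"rot":[0,0,0],"jaw":5},{"delta_pos":[0,0,-50],"rot":[0,0,0],"jaw":5},{"delta_pos":[0,0,0],"rot":[0,0,0],"jaw":5},{"delta_pos":[0,0,0],"rot":[0,0,0],"jaw":5}]'
```

```text
time: 2.65
tcp_pos: [0.5323, -0.3334, 0.0551]
orientation: [[0.614, 0.789, -0.004], [0.789, -0.614, 0.002], [-0.001, -0.005, -1.0]]
contact_force: [-0.0, -0.5, 0.3]
opening: 0.0597
time: 3.28
tcp_pos: [0.5339, -0.3343, 0.0574]
orientation: [[0.614, 0.79, 0.0], [0.79, -0.614, -0.0], [0.0, 0.001, -1.0]]
contact_force: [0.2, -0.5, 0.7]
opening: 0.0182
time: 3.9
tcp_pos: [0.5327, -0.3338, 0.1767]
orientation: [[0.614, 0.79, -0.002], [0.79, -0.614, 0.001], [-0.001, -0.002, -1.0]]
contact_force: [-0.4, 1.0, -3.8]
opening: 0.0151
```

```bash
python3 -m pendant '[{"delta_pos":[0,0,0],"rot":[0,0,-9.7],"jaw":5},{"delta_pos":[0,0,0],"rot":[0,0,-9.7],"jaw":5},{"delta_pos":[0,0,0],"rot":[0,0,-9.7],"jaw":5},{"delta_pos":[0,0,0],"rot":[0,0,-9.5],"jaw":5},{"delta_pos":[0,0,0],"rot":[0,0,0],"jaw":5}]'
python3 -m pendant '[{"delta_pos":[40,10,0],"rot":[0,0,0],"jaw":5},{"delta_pos":[40,10,0],"rot":[0,0,0],"jaw":5},{"delta_pos":[40,10,0],"rot":[0,0,0],"jaw":5},{"delta_pos":[40,10,0],"rot":[0,0,0],"jaw":5},{"delta_pos":[40,5,0],"rot":[0,0,0],"jaw":5}]'
python3 -m pendant '[{"delta_pos":[40,5,0],"rot":[0,0,0],"jaw":5},{"delta_pos":[40,10,0],"rot":[0,0,0],"jaw":5},{"delta_pos":[40,5,0],"rot":[0,0,0],"jaw":5},{"delta_pos":[0,0,0],"rot":[0,0,0],"jaw":5},{"delta_pos":[0,0,0],"rot":[0,0,0],"jaw":5}]'
python3 - <<'E'
from h import *
f=grab('wrist'); s=grab('scene')
a=cv2.resize(f['pixels'],(600,450));b=cv2.resize(s['pixels'][100:240,200:470],(600,311));
crop(f,100,60,440,315,2.3,'w2')
cv2.imwrite('pics/s2.png',b[:,:,::-1])
o=bot.get_obs();print(o['tcp_pos'],o['orientation'],o['contact_force'],o['opening'],o['joint_positions'])
E
```

```text
time: 4.53
tcp_pos: [0.5323, -0.3337, 0.1749]
orientation: [[-0.011, 1.0, -0.004], [1.0, 0.011, 0.003], [0.003, -0.004, -1.0]]
contact_force: [-0.0, -0.3, -2.9]
opening: 0.0152
time: 5.15
tcp_pos: [0.5758, -0.1321, 0.1761]
orientation: [[-0.01, 1.0, -0.002], [1.0, 0.01, 0.001], [0.001, -0.002, -1.0]]
contact_force: [0.7, -0.8, -3.2]
opening: 0.015
time: 5.78
tcp_pos: [0.594, -0.014, 0.1762]
orientation: [[-0.011, 1.0, -0.002], [1.0, 0.011, -0.001], [-0.001, -0.002, -1.0]]
contact_force: [0.2, 0.0, -3.7]
opening: 0.015
[ 0.5942075  -0.01512471  0.17646514] [[-0.00980811  0.99995099 -0.0013458 ]
 [ 0.99995139  0.00980674 -0.00102355]
 [-0.0010103  -0.00135578 -0.99999857]] [-0.60759614 -0.43892586 -3.57196797] 0.014773892641707448 [ 0.37323266  0.41856402 -0.55552752  1.73594083  0.24931159  1.05931885
 -0.25718301]
```

View pics/w2.png

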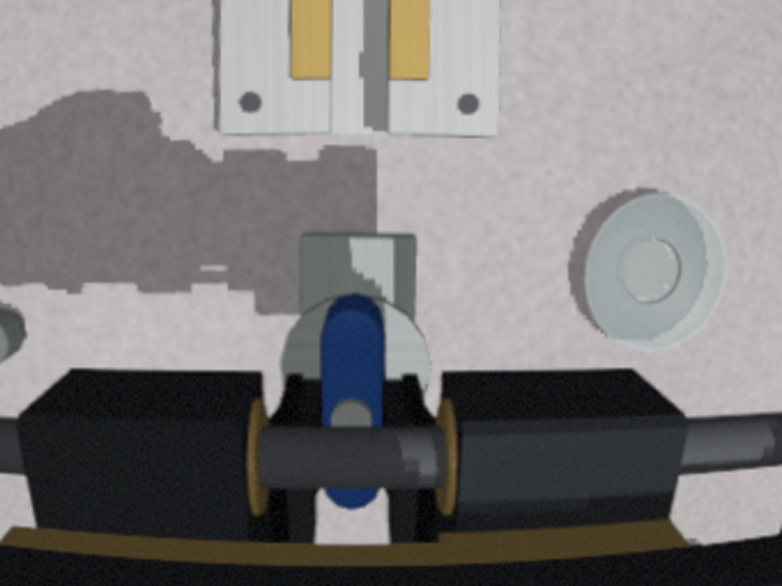

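The wrist view shows the head (crop 301–416, front edge y 235) parallel to the slot (gap 332–388 at y 130). I'll put numbers on the lateral offset.

Run:
```python
from h import *
f=load('wrist')
q=lambda x,y,z:atz(f,100+x/2.3-.3,60+y/2.3-.3,z,True).round(4)
print('gap',q(332,130,.042),q(388,130,.042)); print('tine tips',q(291,78,.05),q(331,78,.05),q(389,78,.05),q(429,78,.05))
print('plate',q(220,133,.042),q(497,133,.042))
print('head',q(301,237,.129),q(416,237,.129)); print('wing hole',q(351,412,.201),'wing front',q(352,294,.201))
print('holes',q(250,102,.042),q(468,103,.042))
```

```text
gap [0.5834 0.0592 0.042 ] [0.609  0.0596 0.042 ]
tine tips [0.5651 0.0827 0.05  ] [0.5829 0.0827 0.05  ] [0.6087 0.083  0.05  ] [0.6266 0.0836 0.05  ]
plate [0.5313 0.0583 0.042 ] [0.6598 0.06   0.042 ]
head [0.5758 0.0214 0.129 ] [0.6149 0.0219 0.129 ]
wing hole [ 0.5934 -0.0121  0.201 ] wing front [0.5933 0.018  0.201 ]
holes [0.5454 0.0725 0.042 ] [0.6458 0.0734 0.042 ]
```

```bash
python3 -m pendant '[{"delta_pos":[0,0.5,40],"rot":[0,0,0],"jaw":5},{"delta_pos":[0,0,40],"rot":[0,0,0],"jaw":5},{"delta_pos":[0,0,24],"rot":[0,0,0],"jaw":5},{"delta_pos":[0,0,0],"rot":[0,0,0],"jaw":5},{"delta_pos":[0,0,0],"rot":[0,0,0],"jaw":5}]'
python3 -m pendant '[{"delta_pos":[15,0,0],"rot":[0,0,0],"jaw":5},{"delta_pos":[15,0,0],"rot":[0,0,0],"jaw":5},{"delta_pos":[15,0,0],"rot":[0,0,0],"jaw":5},{"delta_pos":[10,0,0],"rot":[0,0,0],"jaw":5},{"delta_pos":[0,0,0],"rot":[0,0,0],"jaw":5}]'
python3 - <<'E'
from h import *
f=grab('scene');crop(f,310,130,450,230,5.5,'s3')
E
```

```text
time: 6.5
tcp_pos: [0.5962, -0.014, 0.0742]
orientation: [[-0.012, 1.0, 0.002], [1.0, 0.012, -0.0], [-0.0, 0.002, -1.0]]
contact_force: [-0.3, -0.0, -2.9]
opening: 0.0151
time: 7.12
tcp_pos: [0.5943, 0.0433, 0.0733]
orientation: [[-0.015, 1.0, 0.0], [1.0, 0.015, 0.0], [0.0, 0.0, -1.0]]
contact_force: [-0.4, -0.2, -3.0]
opening: 0.0147
```

View pics/s3.png

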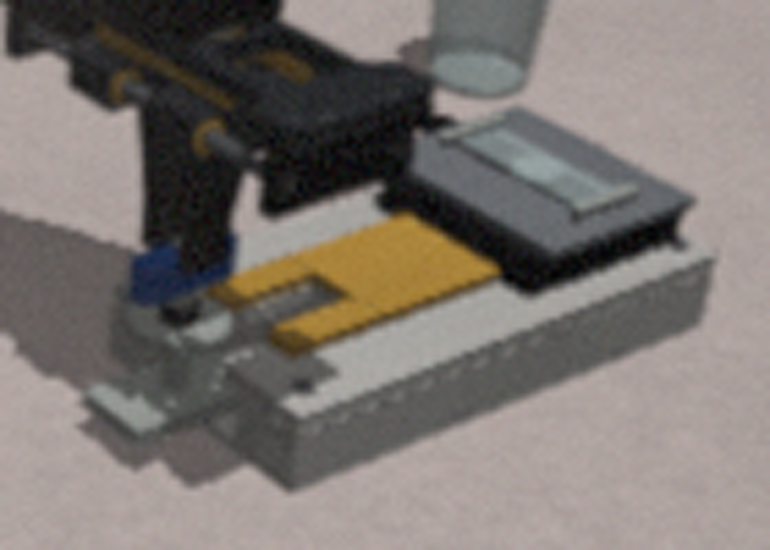

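The head is entering the channel (head tail at crop (125,410)) and the collar is above the tines at (180,310). I'll push on inwards.

```bash
python3 -m pendant '[{"delta_pos":[15,0,0],"rot":[0,0,0],"jaw":5},{"delta_pos":[15,0,0],"rot":[0,0,0],"jaw":5},{"delta_pos":[15,0,0],"rot":[0,0,0],"jaw":5},{"delta_pos":[15,0,0],"rot":[0,0,0],"jaw":5},{"delta_pos":[10,0,0],"rot":[0,0,0],"jaw":5}]'
python3 -m pendant '[{"delta_pos":[4,0,0],"rot":[0,0,0],"jaw":5},{"delta_pos":[2,0,0],"rot":[0,0,0],"jaw":5},{"delta_pos":[2,0,0],"rot":[0,0,0],"jaw":5},{"delta_pos":[0,0,0],"rot":[0,0,0],"jaw":5},{"delta_pos":[0,0,0],"rot":[0,0,0],"jaw":5}]'
```

```text
time: 7.8
tcp_pos: [0.5934, 0.1133, 0.0732]
orientation: [[-0.014, 1.0, 0.0], [1.0, 0.014, 0.0], [0.0, 0.0, -1.0]]
contact_force: [-0.3, -0.8, -3.8]
opening: 0.0148
time: 8.43
tcp_pos: [0.5935, 0.1192, 0.0731]
orientation: [[-0.012, 1.0, 0.0], [1.0, 0.012, -0.0], [-0.0, 0.0, -1.0]]
contact_force: [-0.4, 0.6, -3.8]
opening: 0.0149
```

```bash
python3 -m pendant '[{"delta_pos":[2,0,0],"rot":[0,0,0],"jaw":5},{"delta_pos":[2,0,0],"rot":[0,0,0],"jaw":5},{"delta_pos":[1,0,0],"rot":[0,0,0],"jaw":5},{"delta_pos":[0,0,0],"rot":[0,0,0],"jaw":5},{"delta_pos":[0,0,0],"rot":[0,0,0],"jaw":5}]'
python3 -m pendant '[{"delta_pos":[1,0,0],"rot":[0,0,0],"jaw":5},{"delta_pos":[1,0,0],"rot":[0,0,0],"jaw":5},{"delta_pos":[0,0,0],"rot":[0,0,0],"jaw":5},{"delta_pos":[0,0,0],"rot":[0,0,0],"jaw":5},{"delta_pos":[0,0,0],"rot":[0,0,0],"jaw":5}]'
```

```text
time: 9.05
tcp_pos: [0.5933, 0.1245, 0.0731]
orientation: [[-0.013, 1.0, -0.0], [1.0, 0.013, -0.0], [-0.0, -0.0, -1.0]]
contact_force: [-0.0, -0.3, -3.4]
opening: 0.0152
time: 9.68
tcp_pos: [0.5933, 0.1265, 0.0731]
orientation: [[-0.013, 1.0, 0.0], [1.0, 0.013, -0.0], [-0.0, 0.0, -1.0]]
contact_force: [0.1, 0.3, -3.4]
opening: 0.0151
```

```bash
python3 -m pendant '[{"delta_pos":[1,0,0],"rot":[0,0,0],"jaw":5},{"delta_pos":[1,0,0],"rot":[0,0,0],"jaw":5},{"delta_pos":[0,0,0],"rot":[0,0,0],"jaw":5},{"delta_pos":[0,0,0],"rot":[0,0,0],"jaw":5},{"delta_pos":[0,0,0],"rot":[0,0,0],"jaw":5}]'
python3 - <<'E'
from h import *
f=grab('wrist');crop(f,140,60,380,240,3.3,'w4')
E
```

```text
time: 10.3
tcp_pos: [0.5933, 0.1286, 0.0731]
orientation: [[-0.013, 1.0, -0.0], [1.0, 0.013, -0.0], [-0.0, -0.0, -1.0]]
contact_force: [-0.0, -0.4, -3.6]
opening: 0.0152
```

View pics/w4.png

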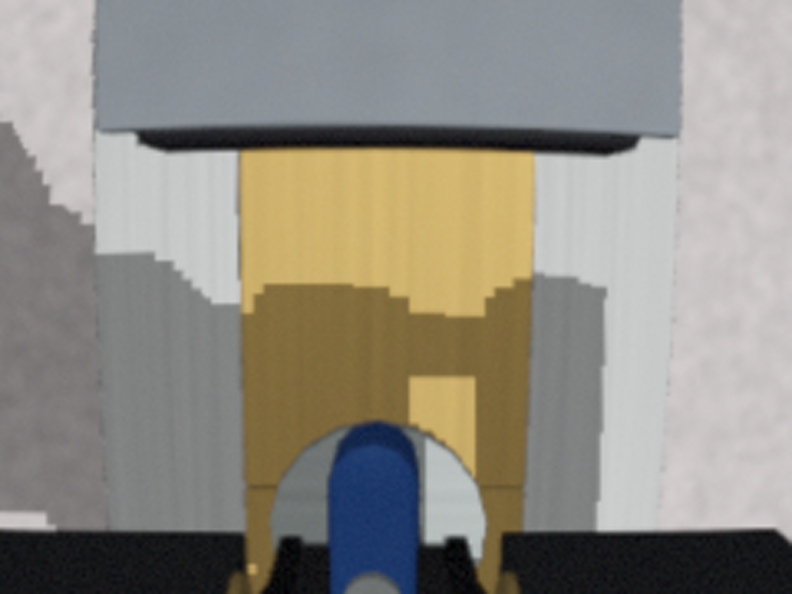

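The collar front (crop y 422) is past the root line on the brass (y 487). I'll measure how far the shank is from the root.

Run:
```python
from h import *
f=load('wrist')
q=lambda x,y,z:atz(f,140+x/3.3-.35,60+y/3.3-.35,z,True).round(4)
print('root',q(260,487,.05),q(510,487,.05),'collar',q(378,422,.0617),'sides',q(272,520,.0617),q(486,520,.0617),'brass',q(244,440,.05),q(528,440,.05))
```

```text
root [0.568  0.1349 0.05  ] [0.623  0.1357 0.05  ] collar [0.5936 0.1525 0.0617] sides [0.5718 0.1313 0.0617] [0.6165 0.1318 0.0617] brass [0.5647 0.1455 0.05  ] [0.6264 0.1464 0.05  ]
```

The collar centre is at y≈0.1295, so the shank front is at about 0.1355 and the root at about 0.135. It is practically touching. I'll nudge for contact.

```bash
python3 -m pendant '[{"delta_pos":[1,0,0],"rot":[0,0,0],"jaw":5},{"delta_pos":[0.5,0,0],"rot":[0,0,0],"jaw":5},{"delta_pos":[0,0,0],"rot":[0,0,0],"jaw":5},{"delta_pos":[0,0,0],"rot":[0,0,0],"jaw":5},{"delta_pos":[0,0,0],"rot":[0,0,0],"jaw":5}]'
```

```text
time: 10.98
tcp_pos: [0.5933, 0.1298, 0.0732]
orientation: [[-0.013, 1.0, 0.0], [1.0, 0.013, -0.0], [-0.0, 0.0, -1.0]]
contact_force: [-0.2, -1.4, -2.3]
opening: 0.0149
```

Light contact with the root. Now I'll lower until the collar rests on the tines.

```bash
python3 -m pendant '[{"delta_pos":[-0.5,0,2],"rot":[0,0,0],"jaw":5},{"delta_pos":[0,0,2],"rot":[0,0,0],"jaw":5},{"delta_pos":[0,0,1],"rot":[0,0,0],"jaw":5},{"delta_pos":[0,0,0],"rot":[0,0,0],"jaw":5},{"delta_pos":[0,0,0],"rot":[0,0,0],"jaw":5}]'
python3 -m pendant '[{"delta_pos":[0,0,0.5],"rot":[0,0,0],"jaw":5},{"delta_pos":[0,0,0.5],"rot":[0,0,0],"jaw":5},{"delta_pos":[0,0,0],"rot":[0,0,0],"jaw":5},{"delta_pos":[0,0,0],"rot":[0,0,0],"jaw":5},{"delta_pos":[0,0,0],"rot":[0,0,0],"jaw":5}]'
```

```text
time: 11.6
tcp_pos: [0.5939, 0.1295, 0.0687]
orientation: [[-0.013, 1.0, 0.001], [1.0, 0.013, -0.0], [-0.0, 0.001, -1.0]]
contact_force: [1.3, -3.5, 2.4]
opening: 0.0155
time: 12.22
tcp_pos: [0.5943, 0.1293, 0.0684]
orientation: [[-0.013, 1.0, 0.002], [1.0, 0.013, -0.001], [-0.001, 0.002, -1.0]]
contact_force: [-0.6, -4.0, 8.6]
opening: 0.015
```

The collar is seated: Fz went from -3.5 to +8.6 N. I'll ease off a little and turn clockwise (positive about tool z).

```bash
python3 -m pendant '[{"delta_pos":[-0.3,0,-0.7],"rot":[0,0,0],"jaw":5},{"delta_pos":[0,0,0],"rot":[0,0,8],"jaw":5},{"delta_pos":[0,0,0],"rot":[0,0,8],"jaw":5},{"delta_pos":[0,0,0],"rot":[0,0,8],"jaw":5},{"delta_pos":[0,0,0],"rot":[0,0,0],"jaw":5}]'
python3 -m pendant '[{"delta_pos":[0,0,0],"rot":[0,0,8],"jaw":5},{"delta_pos":[0,0,0],"rot":[0,0,8],"jaw":5},{"delta_pos":[0,0,0],"rot":[0,0,8],"jaw":5},{"delta_pos":[0,0,0],"rot":[0,0,8],"jaw":5},{"delta_pos":[0,0,0],"rot":[0,0,0],"jaw":5}]'
python3 -m pendant '[{"delta_pos":[0,0,0],"rot":[0,0,8],"jaw":5},{"delta_pos":[0,0,0],"rot":[0,0,8],"jaw":5},{"delta_pos":[0,0,0],"rot":[0,0,8],"jaw":5},{"delta_pos":[0,0,0],"rot":[0,0,8],"jaw":5},{"delta_pos":[0,0,0],"rot":[0,0,0],"jaw":5}]'
python3 - <<'E'
from h import *
o=bot.get_obs();print(o['ft_torque'],o['contact_force'],o['joint_positions'])
E
```

```text
time: 12.85
tcp_pos: [0.5939, 0.1295, 0.0685]
orientation: [[0.393, 0.919, 0.002], [0.919, -0.393, -0.0], [0.001, 0.002, -1.0]]
contact_force: [1.2, -2.1, 4.5]
opening: 0.0146
time: 13.48
tcp_pos: [0.5937, 0.1298, 0.0684]
orientation: [[0.821, 0.572, 0.001], [0.572, -0.821, 0.0], [0.001, 0.001, -1.0]]
contact_force: [-0.7, -2.6, 5.9]
opening: 0.0149
time: 14.1
tcp_pos: [0.5936, 0.1301, 0.0684]
orientation: [[0.999, 0.05, 0.001], [0.05, -0.999, 0.001], [0.001, -0.001, -1.0]]
contact_force: [-0.9, -2.6, 6.4]
opening: 0.015
[-0.35546742  0.18805252 -0.03211034] [-0.89387551 -2.57409813  6.42450034] [-0.17971393  0.50653396 -0.14130344  1.81912075  0.09318862  0.82097642
 -1.88772369]
```

```bash
python3 -m pendant '[{"delta_pos":[0,0.3,-0.4],"rot":[0,0,0],"jaw":5},{"delta_pos":[0,0,0],"rot":[0,0,0],"jaw":5},{"delta_pos":[0,0,0],"rot":[0,0,0],"jaw":30},{"delta_pos":[0,0,0],"rot":[0,0,0],"jaw":50},{"delta_pos":[0,0,0],"rot":[0,0,0],"jaw":50}]' 10
python3 -m pendant '[{"delta_pos":[0,0,-15],"rot":[0,0,0],"jaw":50},{"delta_pos":[0,0,-40],"rot":[0,0,0],"jaw":50},{"delta_pos":[0,0,-50],"rot":[0,0,0],"jaw":50},{"delta_pos":[0,0,-20],"rot":[0,0,0],"jaw":50},{"delta_pos":[0,0,0],"rot":[0,0,0],"jaw":50}]'
python3 -m pendant '[{"delta_pos":[-50,0,0],"rot":[0,0,0],"jaw":50},{"delta_pos":[-50,0,0],"rot":[0,0,0],"jaw":50},{"delta_pos":[-40,50,0],"rot":[0,0,0],"jaw":50},{"delta_pos":[0,50,0],"rot":[0,0,0],"jaw":50},{"delta_pos":[0,0,0],"rot":[0,0,0],"jaw":50}]'
python3 - <<'E'
from h import *
f=grab('top');s=grab('scene')
A=cv2.resize(f['pixels'][115:195,80:200],(600,400),interpolation=cv2.INTER_CUBIC)
B=cv2.resize(s['pixels'][130:220,310:445],(600,400)*1)
cv2.imwrite('pics/end.png',cv2.resize(np.vstack([A,B])[:,:,::-1],None,fx=.75,fy=.75))
hsv=cv2.cvtColor(f['pixels'],cv2.COLOR_RGB2HSV)
M=np.zeros(hsv.shape[:2],bool);M[115:195,130:200]=1
m=M&(hsv[...,0]>100)&(hsv[...,0]<125)&(hsv[...,1]>150)
v,u=np.nonzero(m);P=np.array([atz(f,a,b,.092) for a,b in zip(u,v)])
print(len(u),P.mean(0),cv2.minAreaRect(P[:,:2].astype(np.float32)*1000),np.median([pt(f,a,b)[2] for a,b in zip(u,v)]))
E
```

```text
time: 14.72
tcp_pos: [0.5929, 0.1293, 0.0679]
orientation: [[0.999, 0.048, -0.001], [0.048, -0.999, 0.0], [-0.001, -0.0, -1.0]]
contact_force: [-0.0, 1.2, -0.5]
opening: 0.038
time: 15.35
tcp_pos: [0.5946, 0.1295, 0.1962]
orientation: [[0.999, 0.048, 0.005], [0.048, -0.999, 0.001], [0.005, -0.001, -1.0]]
contact_force: [-0.3, -0.1, -0.7]
opening: 0.0495
time: 15.98
tcp_pos: [0.458, 0.0196, 0.1925]
orientation: [[0.999, 0.041, -0.002], [0.041, -0.999, -0.002], [-0.002, 0.002, -1.0]]
contact_force: [0.3, 0.1, -0.5]
opening: 0.0501
93 [0.58912919 0.12481149 0.092     ] ((591.0950927734375, 123.86430358886719), (49.736080169677734, 14.069024085998535), 1.7704753875732422) 0.09292441206971547
```

View pics/end.png

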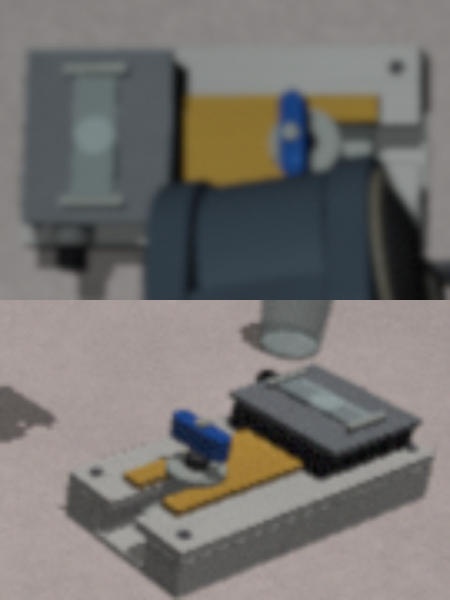

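The final view shows the wing across the slot, the collar flat on the brass tines at the root, and the gripper well clear. Wing top is at z≈0.093 (0.092 expected when seated) and its angle at 1.8° (from about 90.7°). Handing in.

```bash
python3 -c "
from plant import bot
print(bot.finish_job())"
```

```text
the job is handed in; nothing more can be done
None
```

The blue T-bolt is in the slot, tightened and released, and I handed the job in at about 16 s of the 53 s allowed; no verdict was reported.

- **Insertion:** I turned the head in line with the slot and slid it in from the open end under the lips. I stopped at light contact with the fork root (about 1.4 N), then lowered it until the collar seated on the tines (about 9 N).
- **Tightening:** I turned the wing 88° clockwise. Allowing for the 11° of play in the channel, that is at least about 77° on the bolt.
- **Last checks:** The wing stands across the slot at 1.8°, from about 90.7° before the turn. Its top is at 93 mm, against 92 mm expected with the collar on the fork. The bolt sits about 4 mm past the seat point, roughly 2 mm short of the root stop.
- **Disagreements:** The wrist and top cameras differed by 2–4 mm on positions, so the distance to the root is only that certain.
- **Other parts:** I did not touch the orange, pink or red bolts. The highest contact force I read was about 10 N.

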